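# Sort the fly-tying bench into its trays

## Task

Clear the fly-tying bench: stand both thread spools upright in the green tray, set the amber glass jar upright and gently (never dropped or tipped) in the red tray, and lay the blue hook box flat on the floor of the wooden tray, with the smaller yellow hook box flat, centred and lined up lengthwise on top of the blue one. Leave the mug and the brush where they are, and let go of everything at the end.

Things in the scene. Friction and masses are not known exactly. Their poses are not given: they have to be found in the camera images.
- red_spool: red thread spool standing on end: white flanges 32 mm across and 5 mm thick at top and bottom, thread body 29 mm across between, 42 mm tall overall, about 30 g; a disc of its thread colour on top; origin at the centre of its underside, z up its axis
- purple_spool: purple thread spool standing on end: white flanges 32 mm across and 5 mm thick at top and bottom, thread body 29 mm across between, 42 mm tall overall, about 30 g; a disc of its thread colour on top; origin at the centre of its underside, z up its axis
- jar: small amber glass jar of head cement, closed by a black cap, standing: 40 mm across, 50 mm tall, about 80 g; fragile; origin at the centre of its underside, z up its axis
- blue_box: large hook box, blue plastic with a paper label on top, shut, lying flat: 84 mm (its x) by 56 mm (its y) by 22 mm high, about 100 g; origin at the centre of its underside, z up
- yellow_box: small hook box, yellow plastic with a paper label on top, shut, lying flat: 60 mm (its x) by 40 mm (its y) by 18 mm high, about 50 g; origin at the centre of its underside, z up
- spool_tray: green shallow open tray, fixed to the bench: outside 128 mm (its x) by 158 mm (its y) by 20 mm high, walls 4 mm; origin at the centre of its underside, its floor (where things stand) 4 mm above the origin. All three trays are the same shape and differ in colour; they trade places. The two spools belong here.
- jar_tray: red shallow open tray, fixed to the bench: outside 128 mm (its x) by 158 mm (its y) by 20 mm high, walls 4 mm; origin at the centre of its underside, its floor (where things stand) 4 mm above the origin. All three trays are the same shape and differ in colour; they trade places. The jar belongs here.
- box_tray: wooden (brown) shallow open tray, fixed to the bench: outside 128 mm (its x) by 158 mm (its y) by 20 mm high, walls 4 mm; origin at the centre of its underside, its floor (where things stand) 4 mm above the origin. All three trays are the same shape and differ in colour; they trade places. The hook boxes belong here.
- mug: bystander: blue mug, 80 mm across, 85 mm tall, handle towards its own +y, near the left edge of the work; origin at the centre of its underside
- brush: bystander: small brush, about 160 mm long, lying on the bench at the right; origin near its middle

How it is judged:
By the outcome, as a careful person would: the job done as asked, in the order asked, and still so for the second after the job is handed in, with the robot touching nothing.
It also fails if it takes over 125 s, if anything falls off the work surface, if the arm or the gripper's body presses on something with over 40 N, if the wrist force passes 120 N, or if a joint passes its speed limit or range.

## Robot

A 6-joint arm with a two-finger parallel gripper is mounted at the origin on the work surface. World frame = base frame: x ahead of the robot, y to its left, z up, the work surface at z = 0. Lengths are in mm, angles in rad, forces in N, time in s.
With the tool pointing down it reaches from about 275 to 725 mm from the base axis. Payload 5.6 kg.
Tool frame: the origin (TCP) lies at the very end of the fingers, on their centre line; the grasp point (between the pads) lies manip.tcp_to_grasp behind it (manip.tcp_to_grasp is the distance from the TCP to the grasp point, in mm); z points along the fingers, y is the line along which they close (so a half turn about z gives the same grasp; the last joint's range is limited). The gripper opens to 85 mm and grips with 20 to 120 N. Pads are 22 mm wide; open, the fingers measure 114 mm over their backs; the gripper's body (76 mm by 85 mm) begins 54 mm behind the grasp point. The pads swing forward as they close: fully open they stand 13 mm farther back than shut.
Start: joints at [-0.946, 0.255, 0.108, 0, -1.424, -0.285], TCP at [183.333, -518.538, 231.283] pointing down, gripper open.
Joint ranges: [-2.95, 2.95], [-1.21, 1.97], [-1.09, 1.5], [-2.87, 1.71], [-2.94, -0.07], [-3.05, 3.05]. Speed limits (rad/s): [2.57, 2.57, 3.14, 3.14, 3.14, 3.14].

## Interface

Orientations are given as a unit quaternion [w, x, y, z].
In Python, from cell import manip gives the robot as it stands.
- The arm moves only by the tool play_rows, never from a script. Its argument "steps" is a list of rows, each a list of 7 numbers: the opening, from -1 (shut) to 1 (fully open), so that 0 is half open, then the shift along the world's x, y, z each as a share of 50 cm, from -1 to 1, then the turn, a rotation vector about the world's x, y, z each as a share of 2 pi rad, from -1 to 1. In form: [[claw, dx, dy, dz, rx, ry, rz], ...]. A call has 1 to 5 rows; each row is the pose to reach, as a shift and turn from the pose commanded when the call began, turning the shorter way round; what a row does not reach only later rows make up. A row lasts 1/8 s, in which the tool goes at most 62.5 mm and 10.7 degrees, less where a joint would pass 70% of its speed; a pose out of reach is approached as far as the arm can. A call with a number of a shift or a turn outside -1 to 1 is refused whole. A call with a gripper value outside its range is refused whole. The fingers move at their own pace and stop on an object; "squeeze" is the grip in N (left out, the last holds). Time passes only in rows, so rows that repeat a pose let the fingers close. It gives the time, the measured TCP pose, the force, the opening and the grip force at its end, in the units of the state.
- manip.get_obs(): the state, without advancing time (a new reading comes with each control period).
- manip.read_camera(name): name is "side" or "top"; returns a dict with "pixels" (420x560x3 uint8, red, green, blue), "z_map" (420x560 float32, mm along the optical axis (not along the pixel's ray), 0 where there is no reading), "mtx" (3x3 intrinsics, pixels), "R" (3x3) and "t" (3): a world point X has camera coordinates R X + t. Camera axes: x right, y down, z forward; pixel columns grow to the right and rows downward; lengths in mm; the calibration is good to about 2 mm. A picture is of the moment at which its call begins.
- manip.hand_in(): hands the job in; it is judged then, once.
Trained networks look in a picture, given as the dict that the camera call returned (one of the last four; its "shot" number tells which), for a name from the list of things; names that differ only in an ending like _2 or _b are one class to them, and where a whole thing is asked for, a point or a joint stands for the part that bears it (a point fixed in the world has none). Each returns a list of dicts, best first, with "score" (0 to 1); they miss things now and then, are a little off and sometimes report something else, mostly with a low value. They report only what shows in the picture. A call takes as long as a camera call.
- manip.masks_of(picture, target): "mask" (420x560 bool, what is visible of it) and "extent" ([centre column, centre row, width, height] as shares, 0 to 1, of the picture: columns of its width, rows of its height, round what is visible of it).
- manip.spot_point(picture, target): "location" ([column, row] as shares, 0 to 1, of the picture: columns of its width, rows of its height: a listed point, or the origin of a listed thing).
The state is a dict: "time_s": time; "q": joint angles; "qvel": joint speeds; "tau": joint torques, N m; "tcp_pos": TCP position; "orientation": TCP orientation; "force": force on the tool from outside, world axes, zero at the start; "ft_torque": the same for the moment, N m; "width": opening from 0.0 (shut) to 1.0 (fully open); "gripper_force": force on a finger pad.
Only numpy, scipy, OpenCV 4.12 (cv2) and the standard library are available. Lean on these libraries where they do the work, as an engineer would, in place of code of your own. Each camera call takes 0.05 s, during which the arm holds its last target. There are 200 camera calls.

## Working session

There is one attempt and no reset: what is moved stays moved. The work goes in short steps, Python scripts to look and compute and a tool call to move; the robot and the scene stay as the last step left them, time stands still between calls to the robot, and variables do not carry over. Pictures are saved under pics/ and viewed, at most 14 in all, crops included, and the job is handed in when it is done.

Besides the shell and the picture viewer there is one more tool, called after ">>>" as name(argument=value, ...), one argument or row to a line, values as JSON. play_rows: Moves the arm, as the interface text tells. Its arguments: {"type":"object","properties":{"steps":{"type":"array","items":{"type":"array","items":{"type":"number","minimum":-1,"maximum":1}}},"squeeze":{"type":"number"}},"required":["steps"]}

```bash
mkdir -p pics
cat > h.py <<'E'
import numpy as np, cv2
from cell import manip
def pts(p,mask):
    v,u=np.nonzero(mask&(p['z_map']>0)); z=p['z_map'][v,u]
    K=p['mtx']; c=np.stack([(u-K[0,2])/K[0,0]*z,(v-K[1,2])/K[1,1]*z,z],1)
    return (c-p['t'])@p['R']
def save(p,n): cv2.imwrite('pics/'+n,p['pixels'][:,:,::-1])
def top_of(p,name,h=6):
    r=manip.masks_of(p,name)
    if not r: return None
    X=pts(p,r[0]['mask']); zt=np.percentile(X[:,2],90); T=X[X[:,2]>zt-h]
    rect=cv2.minAreaRect(T[:,:2].astype(np.float32)); 
    c=cv2.minEnclosingCircle(T[:,:2].astype(np.float32))
    return dict(score=round(r[0]['score'],2),n=len(T),zt=round(float(zt),1),mean=T[:,:2].mean(0).round(1),rect=np.round(np.r_[rect[0],rect[1],rect[2]],1),circ=np.round(np.r_[c[0],c[1]],1))
E
python3 - <<'E'
from h import *
print(manip.tcp_to_grasp, manip.get_obs())
for n in('top','side'):
    p=manip.read_camera(n); save(p,n+'0.png'); print(n,p['mtx'].round(1).tolist(),p['R'].round(2).tolist(),p['t'].round())
    for k in 'red_spool purple_spool jar blue_box yellow_box spool_tray jar_tray box_tray mug brush'.split(): print(k,top_of(p,k))
E
```

```text
18.700000000000003 {'time_s': 0.0, 'q': array([-9.46410998e-01,  2.55747522e-01,  1.06961154e-01, -4.95443148e-04,
       -1.42391641e+00, -2.84605035e-01]), 'qvel': array([-5.89712794e-05, -6.99213220e-04,  2.92774750e-04, -7.52913639e-05,
       -8.17320737e-04, -1.35436642e-04]), 'tau': array([-5.00703136e-04, -3.86628270e+01,  2.37940335e+01,  5.36514223e+00,
       -6.11431329e-03,  2.87036933e-06]), 'tcp_pos': array([ 183.18786481, -518.04250674,  230.37520739]), 'orientation': array([-1.98328486e-04, -1.69038033e-01,  9.85609037e-01,  9.64022343e-04]), 'force': array([-0.164961  ,  0.22624368, -0.4402644 ]), 'ft_torque': array([ 0.00375914,  0.05518052, -0.06695135]), 'gripper_force': 0.0, 'width': 0.9979422894977771}
top [[419.1, 0.0, 287.4], [0.0, 419.1, 209.1], [0.0, 0.0, 1.0]] [[0.03, -1.0, 0.02], [-1.0, -0.03, -0.08], [0.08, -0.02, -1.0]] [ -18.  475. 1103.]
red_spool {'score': 0.42, 'n': 104, 'zt': 44.5, 'mean': array([ 337.1, -299.3]), 'rect': array([ 336.6, -300.1,   28.6,   28.6,   70.5]), 'circ': array([ 336.3, -300.2,   15.6])}
purple_spool {'score': 0.55, 'n': 87, 
[... 2494 characters left out ...]
([ 619.3, -283.5,  102.2])}
jar_tray {'score': 0.6, 'n': 479, 'zt': 18.8, 'mean': array([642.2,  25.4]), 'rect': array([645.7,  18.7, 164.5, 133.7,  84.2]), 'circ': array([644.9,  20.3,  99.4])}
box_tray {'score': 0.73, 'n': 652, 'zt': 18.8, 'mean': array([603.5, 269.2]), 'rect': array([606.1, 262.8, 163.3, 133. ,  86.5]), 'circ': array([606.5, 264.1, 103.6])}
mug {'score': 0.91, 'n': 386, 'zt': 82.9, 'mean': array([476.6, 494.3]), 'rect': array([477.1, 490.2,  79.5,  80.2,  86.6]), 'circ': array([470.8, 494.4,  46.9])}
brush {'score': 0.55, 'n': 253, 'zt': 21.3, 'mean': array([ 429. , -463.4]), 'rect': array([ 421.9, -474.6,  164.5,   45. ,   54.1]), 'circ': array([ 425.7, -477.4,   82.4])}
```

View pics/top0.png

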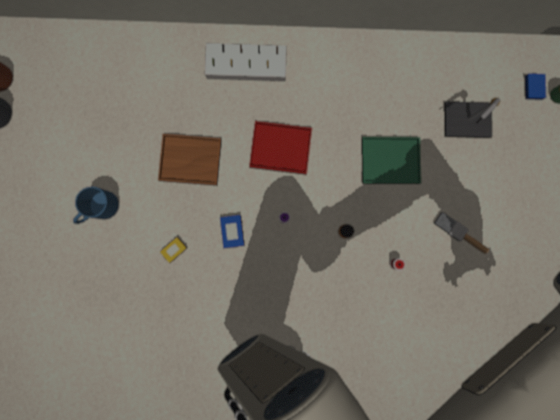

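View pics/side0.png

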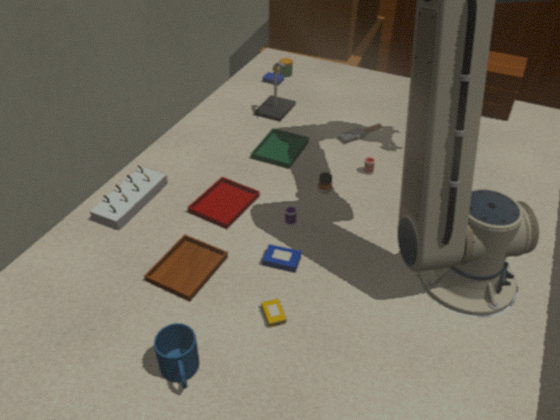

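Top view: wooden tray is at about (190,160), red tray (281,147) and green tray (391,160). The spools are at (284,217) purple and (399,264) red, the jar at (346,231), the blue box at (232,230) and the yellow box at (173,249). This matches the networks. The side view agrees, and everything stands upright. Red spool first.

>>> play_rows(
  steps=[
    [0.5,0.308,0.438,-0.26,0,0,-0.054],
    [0.5,0.308,0.438,-0.26,0,0,-0.054],
    [0.5,0.308,0.438,-0.26,0,0,-0.054],
    [0.5,0.308,0.438,-0.26,0,0,-0.054],
    [0.5,0.308,0.438,-0.26,0,0,-0.054],
  ],
  squeeze=30,
)

```text
time_s: 1.72
tcp_pos: [338.1, -297.8, 100.6]
orientation: [0.0, -0.001, 1.0, -0.0]
force: [0.8, -0.4, 0.2]
width: 0.745
gripper_force: 0.0
```

>>> play_rows(
  steps=[
    [0.5,0,0,0,0,0,0],
    [0.5,0,0,0,0,0,0],
    [0.5,0,0,0,0,0,0],
  ],
)

```text
time_s: 2.1
tcp_pos: [337.3, -300.5, 101.9]
orientation: [0.001, 0.0, 1.0, -0.0]
force: [-0.1, -0.4, 0.1]
width: 0.751
gripper_force: 0.0
```

```bash
cat > look.py <<'E'
import sys
from h import *
o=manip.get_obs(); print(o['time_s'],o['tcp_pos'].round(1),o['orientation'].round(4),'w',o['width'],o['gripper_force'],o['force'].round(1))
for n in('top','side'):
    p=manip.read_camera(n)
    for k in sys.argv[2:]: print(n,k,top_of(p,k))
    if sys.argv[1] in(n,'both'): save(p,f"{n}_{o['time_s']:.1f}.png"); print(f"{n}_{o['time_s']:.1f}.png")
E
python3 look.py - red_spool purple_spool
```

```text
2.1 [ 337.3 -300.5  101.9] [ 5.e-04  4.e-04  1.e+00 -3.e-04] w 0.7507111307460796 0.0 [-0.1 -0.4  0.1]
top red_spool None
top purple_spool None
side red_spool {'score': 0.59, 'n': 67, 'zt': 43.6, 'mean': array([ 337.9, -296.5]), 'rect': array([ 337.5, -297.5,   30.5,   32.2,   53.6]), 'circ': array([ 338.6, -297.5,   18. ])}
side purple_spool {'score': 0.47, 'n': 89, 'zt': 43.4, 'mean': array([453.,   5.]), 'rect': array([453.1,   3.4,  28.5,  36.1,  25.1]), 'circ': array([452.9,   3.5,  18.7])}
```

>>> play_rows(
  steps=[
    [0.3,0,0.002,-0.1,0,0,0],
    [0.3,0,0.002,-0.15,0,0,0],
    [0.3,0,0.002,-0.186,0,0,0],
    [0.3,0,0.002,-0.186,0,0,0],
    [0.3,0,0.002,-0.186,0,0,0],
  ],
)

```text
time_s: 3.02
tcp_pos: [337.9, -298.9, 9.0]
orientation: [0.0, -0.0, 1.0, -0.0]
force: [-0.9, -0.4, -0.6]
width: 0.649
gripper_force: 0.0
```

>>> play_rows(
  steps=[
    [-0.5,0,0,0,0,0,0],
    [-0.5,0,0,0,0,0,0],
    [-0.5,0,0,0,0,0,0],
    [-0.5,0,0,0,0,0,0],
    [-0.5,0,0,0,0,0,0],
  ],
)

```text
time_s: 3.65
tcp_pos: [338.1, -299.0, 9.1]
orientation: [0.001, -0.0, 1.0, -0.001]
force: [0.0, 0.3, 6.6]
width: 0.357
gripper_force: 29.4
```

>>> play_rows(
  steps=[
    [-0.5,0,0,0.05,0,0,0],
    [-0.5,0,0,0.12,0,0,0],
    [-0.5,0.1,0,0.16,0,0,0],
    [-0.5,0.2,0.01,0.16,0,0,0],
    [-0.5,0.3,0.02,0.16,0,0,0],
  ],
)

```text
time_s: 4.28
tcp_pos: [488.7, -288.3, 88.5]
orientation: [0.0, -0.0, 1.0, 0.0]
force: [-0.2, 0.1, -0.3]
width: 0.351
gripper_force: 29.7
```

>>> play_rows(
  steps=[
    [-0.5,0.1,0,0,0,0,0],
    [-0.5,0.2,0.005,0,0,0,0],
    [-0.5,0.3,0.008,0,0,0,0],
    [-0.5,0.306,0.008,0,0,0,0],
    [-0.5,0.306,0.008,0,0,0,0],
  ],
)

```text
time_s: 4.9
tcp_pos: [639.9, -284.3, 87.3]
orientation: [-0.001, -0.0, 1.0, 0.0]
force: [-1.0, 0.6, -0.1]
width: 0.348
gripper_force: 29.7
```

```bash
python3 look.py side red_spool spool_tray
```

```text
4.9 [ 639.9 -284.3   87.3] [-8.e-04 -3.e-04  1.e+00  3.e-04] w 0.3479633363551852 29.70608800649643 [-1.   0.6 -0.1]
top red_spool {'score': 0.55, 'n': 22, 'zt': 121.3, 'mean': array([ 627. , -283.6]), 'rect': array([ 627. , -283.1,   16.4,    7.1,   81.6]), 'circ': array([ 627.8, -283.2,    8.3])}
top spool_tray {'score': 0.2, 'n': 93, 'zt': 45.0, 'mean': array([451.3,   2.4]), 'rect': array([452.4,   2.4,  28.2,  28.5,  65. ]), 'circ': array([451.5,   2.7,  15.3])}
side red_spool {'score': 0.61, 'n': 19, 'zt': 122.4, 'mean': array([ 629.4, -282.2]), 'rect': array([ 629.6, -284.1,   11.2,   26. ,    6.9]), 'circ': array([ 631.1, -283.9,   13. ])}
side spool_tray {'score': 0.76, 'n': 342, 'zt': 18.7, 'mean': array([ 616.1, -277. ]), 'rect': array([ 618.9, -283.3,  130.6,  167.6,    1.1]), 'circ': array([ 616.4, -285. ,  100.9])}
side_4.9.png
```

>>> play_rows(
  steps=[
    [-0.5,0,0,-0.06,0,0,0],
    [-0.5,0,0,-0.11,0,0,0],
    [-0.5,0,0,-0.13,0,0,0],
    [-0.5,0,0,-0.144,0,0,0],
    [-0.5,0,0,-0.144,0,0,0],
  ],
)

```text
time_s: 5.82
tcp_pos: [640.5, -284.7, 16.7]
orientation: [0.0, -0.0, 1.0, -0.0]
force: [-0.2, -0.6, -0.3]
width: 0.356
gripper_force: 29.7
```

>>> play_rows(
  steps=[
    [-0.5,0,0,0,0,0,0],
    [-0.5,0,0,0,0,0,0],
  ],
)

```text
time_s: 6.08
tcp_pos: [640.8, -284.7, 17.1]
orientation: [0.001, -0.0, 1.0, -0.0]
force: [-0.2, 0.4, -0.1]
width: 0.353
gripper_force: 29.7
```

View pics/side_4.9.png

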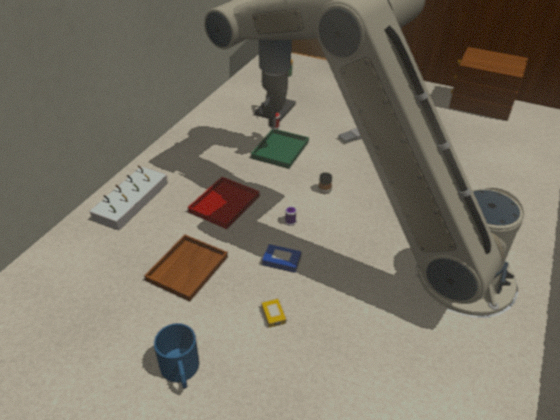

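The side view shows the spool held upright at (277,121), over the green tray at (280,147). I'll ease it down to contact.

>>> play_rows(
  steps=[
    [-0.5,0,0,-0.004,0,0,0],
    [-0.5,0,0,-0.007,0,0,0],
    [-0.5,0,0,-0.007,0,0,0],
  ],
)

```text
time_s: 6.45
tcp_pos: [640.6, -284.6, 13.3]
orientation: [0.0, -0.0, 1.0, -0.0]
force: [-1.1, -0.2, 2.5]
width: 0.353
gripper_force: 29.9
```

>>> play_rows(
  steps=[
    [-0.5,0,0,-0.001,0,0,0],
    [-0.5,0,0,-0.001,0,0,0],
  ],
)

```text
time_s: 6.7
tcp_pos: [640.8, -284.7, 13.2]
orientation: [0.001, -0.0, 1.0, -0.0]
force: [-2.0, 0.9, 5.8]
width: 0.352
gripper_force: 30.0
```

Contact. Release gently and rise.

>>> play_rows(
  steps=[
    [-0.1,0,0,0,0,0,0],
    [0.2,0,0,0,0,0,0],
    [0.2,0,0,0,0,0,0],
    [0.2,0,0,0.04,0,0,0],
    [0.2,0,0,0.14,0,0,0],
  ],
)

```text
time_s: 7.32
tcp_pos: [638.3, -283.8, 79.6]
orientation: [-0.003, -0.0, 1.0, 0.001]
force: [1.1, -1.1, 0.6]
width: 0.602
gripper_force: 0.0
```

>>> play_rows(
  steps=[
    [0.4,-0.1,0.12,0.04,0,0,0],
    [0.4,-0.2,0.24,0.04,0,0,0],
    [0.4,-0.3,0.36,0.04,0,0,0],
    [0.4,-0.376,0.48,0.04,0,0,0],
    [0.4,-0.376,0.575,0.04,0,0,0],
  ],
)

```text
time_s: 7.95
tcp_pos: [463.0, -31.2, 102.4]
orientation: [0.0, 0.0, 1.0, 0.0]
force: [2.2, 1.4, 0.0]
width: 0.705
gripper_force: 0.0
```

>>> play_rows(
  steps=[
    [0.4,0,0,0,0,0,0],
    [0.4,0,0,0,0,0,0],
  ],
)

```text
time_s: 8.2
tcp_pos: [464.9, -32.0, 102.4]
orientation: [0.0, -0.001, 1.0, -0.0]
force: [-0.3, -0.0, 0.6]
width: 0.697
gripper_force: 0.0
```

```bash
python3 look.py top red_spool purple_spool
```

```text
8.2 [464.9 -32.  102.4] [ 3.e-04 -8.e-04  1.e+00 -0.e+00] w 0.6967778468509452 0.0 [-0.3 -0.   0.6]
top red_spool {'score': 0.62, 'n': 105, 'zt': 48.7, 'mean': array([ 638.6, -285. ]), 'rect': array([ 639. , -285.4,   28.1,   30.8,   46. ]), 'circ': array([ 639.2, -285.4,   16. ])}
top purple_spool {'score': 0.67, 'n': 232, 'zt': 20.3, 'mean': array([353.5, 300.7]), 'rect': array([371.4, 252.4,  51.7, 157. ,  19.1]), 'circ': array([362.6, 249.3,  80.2])}
top_8.2.png
side red_spool {'score': 0.44, 'n': 50, 'zt': 47.8, 'mean': array([ 639.8, -281.8]), 'rect': array([ 640.7, -283. ,   28.1,   29.8,   31. ]), 'circ': array([ 640.4, -283.3,   17.4])}
side purple_spool {'score': 0.77, 'n': 87, 'zt': 43.7, 'mean': array([453.1,   5.7]), 'rect': array([452.7,   4.4,  28.6,  34. ,  24. ]), 'circ': array([454.2,   4.6,  17.4])}
```

>>> play_rows(
  steps=[
    [0.3,-0.026,0.07,0,0,0,0],
    [0.3,-0.026,0.07,-0.06,0,0,0],
    [0.3,-0.026,0.07,-0.13,0,0,0],
    [0.3,-0.026,0.07,-0.186,0,0,0],
    [0.3,-0.026,0.07,-0.186,0,0,0],
  ],
)

```text
time_s: 9.12
tcp_pos: [450.1, 1.9, 7.5]
orientation: [-0.002, 0.0, 1.0, -0.001]
force: [0.1, -0.4, 0.9]
width: 0.652
gripper_force: 0.0
```

>>> play_rows(
  steps=[
    [0.3,0,0,0,0,0,0],
    [-0.5,0,0,0,0,0,0],
    [-0.5,0,0,0,0,0,0],
    [-0.5,0,0,0,0,0,0],
    [-0.5,0,0,0,0,0,0],
  ],
)

```text
time_s: 9.75
tcp_pos: [452.8, 3.1, 10.3]
orientation: [0.001, -0.001, 1.0, 0.0]
force: [-0.7, -0.8, 5.9]
width: 0.354
gripper_force: 29.4
```

>>> play_rows(
  steps=[
    [-0.5,0,0,0.06,0,0,0],
    [-0.5,0,0,0.14,0,0,0],
    [-0.5,0.06,-0.06,0.17,0,0,0],
    [-0.5,0.12,-0.16,0.17,0,0,0],
    [-0.5,0.18,-0.26,0.17,0,0,0],
  ],
)

```text
time_s: 10.38
tcp_pos: [542.6, -128.3, 94.6]
orientation: [0.0, -0.001, 1.0, 0.0]
force: [0.8, 1.3, 0.7]
width: 0.355
gripper_force: 29.7
```

>>> play_rows(
  steps=[
    [-0.5,0.05,-0.1,0,0,0,0],
    [-0.5,0.09,-0.2,0,0,0,0],
    [-0.5,0.09,-0.3,0,0,0,0],
    [-0.5,0.09,-0.316,0,0,0,0],
    [-0.5,0.09,-0.316,0,0,0,0],
  ],
)

```text
time_s: 11.0
tcp_pos: [586.2, -285.2, 93.7]
orientation: [-0.0, 0.0, 1.0, 0.0]
force: [-1.3, 0.6, -0.2]
width: 0.352
gripper_force: 29.8
```

>>> play_rows(
  steps=[
    [-0.5,0,0,0,0,0,0],
    [-0.5,0,0,0,0,0,0],
  ],
)

```text
time_s: 11.25
tcp_pos: [586.9, -283.9, 94.5]
orientation: [0.0, -0.001, 1.0, 0.0]
force: [-0.2, -0.3, -0.5]
width: 0.354
gripper_force: 29.8
```

```bash
python3 look.py side purple_spool red_spool
```

```text
11.25 [ 586.9 -283.9   94.5] [ 2.e-04 -1.e-03  1.e+00  1.e-04] w 0.3536633839909647 29.767391681671143 [-0.2 -0.3 -0.5]
top purple_spool None
top red_spool {'score': 0.61, 'n': 23, 'zt': 49.1, 'mean': array([ 640.4, -290.2]), 'rect': array([ 640. , -290.5,   10. ,   17.2,   75. ]), 'circ': array([ 640.3, -289.3,    9.4])}
side purple_spool None
side red_spool {'score': 0.56, 'n': 46, 'zt': 48.2, 'mean': array([ 640.1, -280.7]), 'rect': array([ 639.6, -280. ,   26. ,   30.4,   67.7]), 'circ': array([ 639.7, -283.1,   16.8])}
side_11.2.png
```

>>> play_rows(
  steps=[
    [-0.5,0,0,-0.06,0,0,0],
    [-0.5,0,0,-0.12,0,0,0],
    [-0.5,0,0,-0.14,0,0,0],
    [-0.5,0,0,-0.155,0,0,0],
    [-0.5,0,0,-0.155,0,0,0],
  ],
)

```text
time_s: 12.18
tcp_pos: [586.9, -285.3, 17.1]
orientation: [0.0, -0.0, 1.0, -0.0]
force: [-0.1, 0.4, -0.3]
width: 0.356
gripper_force: 29.8
```

>>> play_rows(
  steps=[
    [-0.5,0,0,-0.003,0,0,0],
    [-0.5,0,0,-0.006,0,0,0],
    [-0.5,0,0,-0.006,0,0,0],
  ],
)

```text
time_s: 12.55
tcp_pos: [587.2, -285.3, 14.5]
orientation: [0.001, -0.0, 1.0, -0.0]
force: [0.0, 0.7, 2.7]
width: 0.353
gripper_force: 29.8
```

>>> play_rows(
  steps=[
    [-0.1,0,0,0,0,0,0],
    [0.2,0,0,0,0,0,0],
    [0.2,0,0,0,0,0,0],
    [0.2,0,0,0.04,0,0,0],
    [0.2,0,0,0.14,0,0,0],
  ],
)

```text
time_s: 13.18
tcp_pos: [584.7, -284.4, 81.4]
orientation: [-0.003, -0.0, 1.0, 0.001]
force: [0.8, -0.5, 0.4]
width: 0.598
gripper_force: 0.0
```

>>> play_rows(
  steps=[
    [0.5,0,0.05,0.05,0,0,0],
    [0.5,-0.1,0.14,0.05,0,0,0],
    [0.5,-0.2,0.2,0.05,0,0,0],
    [0.5,-0.3,0.248,0.05,0,0,0],
    [0.5,-0.33,0.248,0.05,0,0,0],
  ],
)

```text
time_s: 13.8
tcp_pos: [418.8, -160.0, 108.8]
orientation: [-0.0, -0.001, 1.0, 0.0]
force: [-0.1, -0.1, 0.1]
width: 0.747
gripper_force: 0.0
```

>>> play_rows(
  steps=[
    [0.5,0,0,0,0,0,0],
    [0.5,0,0,0,0,0,0],
  ],
)

```text
time_s: 14.05
tcp_pos: [422.9, -161.6, 108.9]
orientation: [0.0, -0.0, 1.0, -0.0]
force: [0.9, 0.0, -0.2]
width: 0.75
gripper_force: 0.0
```

```bash
python3 look.py top red_spool purple_spool jar
```

```text
14.05 [ 422.9 -161.6  108.9] [ 5.e-04 -1.e-04  1.e+00 -2.e-04] w 0.750428470054078 0.0 [ 0.9  0.  -0.2]
top red_spool {'score': 0.68, 'n': 106, 'zt': 48.1, 'mean': array([ 638.4, -285.3]), 'rect': array([ 638.1, -285.1,   28.1,   31.7,   60.1]), 'circ': array([ 637.8, -285.7,   16. ])}
top purple_spool {'score': 0.45, 'n': 102, 'zt': 47.9, 'mean': array([ 586.5, -283.9]), 'rect': array([ 586.6, -284.6,   28.2,   29.3,   45. ]), 'circ': array([ 586.5, -284.6,   15.5])}
top jar None
top_14.1.png
side red_spool {'score': 0.42, 'n': 51, 'zt': 47.1, 'mean': array([ 639.2, -282.3]), 'rect': array([ 638.1, -284.4,   27.8,   27.4,   85.2]), 'circ': array([ 639.2, -286. ,   17.2])}
side purple_spool {'score': 0.47, 'n': 45, 'zt': 47.0, 'mean': array([ 586.1, -280.9]), 'rect': array([ 586.3, -279.2,   26.8,   27. ,    2.8]), 'circ': array([ 586.7, -280.1,   15.3])}
side jar {'score': 0.72, 'n': 89, 'zt': 51.2, 'mean': array([ 421.6, -158.2]), 'rect': array([ 421.7, -161.1,   33.2,   39.8,   10.4]), 'circ': array([ 419.9, -160.8,   20.9])}
```

>>> play_rows(
  steps=[
    [0.5,-0.002,0.001,-0.08,0,0,0],
    [0.5,-0.002,0.001,-0.15,0,0,0],
    [0.5,-0.002,0.001,-0.207,0,0,0],
    [0.5,-0.002,0.001,-0.207,0,0,0],
    [0.5,-0.002,0.001,-0.207,0,0,0],
  ],
  squeeze=25,
)

```text
time_s: 15.08
tcp_pos: [421.6, -160.8, 6.2]
orientation: [0.001, -0.0, 1.0, -0.0]
force: [-0.8, 1.2, 0.7]
width: 0.749
gripper_force: 0.0
```

>>> play_rows(
  steps=[
    [0.2,0,0,0,0,0,0],
    [0,0,0,0,0,0,0],
    [-0.3,0,0,0,0,0,0],
    [-0.3,0,0,0,0,0,0],
    [-0.3,0,0,0,0,0,0],
  ],
)

```text
time_s: 15.7
tcp_pos: [421.3, -160.7, 6.2]
orientation: [0.001, -0.0, 1.0, -0.0]
force: [-1.7, 0.6, 5.8]
width: 0.456
gripper_force: 24.5
```

>>> play_rows(
  steps=[
    [-0.3,0,0,0.03,0,0,0],
    [-0.3,0,0,0.08,0,0,0],
    [-0.3,0,0,0.13,0,0,0],
    [-0.3,0.03,0.03,0.16,0,0,0],
    [-0.3,0.09,0.09,0.16,0,0,0],
  ],
)

```text
time_s: 16.32
tcp_pos: [466.5, -115.7, 87.0]
orientation: [0.002, 0.001, 1.0, 0.0]
force: [0.1, -0.2, -1.5]
width: 0.453
gripper_force: 25.5
```

>>> play_rows(
  steps=[
    [-0.3,0.08,0.07,0,0,0,0],
    [-0.3,0.16,0.14,0,0,0,0],
    [-0.3,0.24,0.2,0,0,0,0],
    [-0.3,0.3,0.24,0,0,0,0],
    [-0.3,0.346,0.267,0,0,0,0],
  ],
)

```text
time_s: 16.95
tcp_pos: [639.6, 19.1, 84.8]
orientation: [-0.0, -0.001, 1.0, 0.0]
force: [1.1, 0.0, -1.0]
width: 0.456
gripper_force: 25.5
```

>>> play_rows(
  steps=[
    [-0.3,0,0,0,0,0,0],
    [-0.3,0,0,0,0,0,0],
  ],
)

```text
time_s: 17.2
tcp_pos: [638.0, 17.6, 84.9]
orientation: [-0.0, -0.0, 1.0, -0.0]
force: [-0.8, 0.8, -0.5]
width: 0.454
gripper_force: 25.5
```

```bash
python3 look.py side jar jar_tray
```

```text
17.2 [638.   17.6  84.9] [-5.e-04 -2.e-04  1.e+00 -0.e+00] w 0.4543307240357566 25.512423405598383 [-0.8  0.8 -0.5]
top jar {'score': 0.64, 'n': 11, 'zt': 123.8, 'mean': array([618.6,  16.8]), 'rect': array([616.7,  12.7,  29.4,  16.9,  40.6]), 'circ': array([612.5,  17.5,  14.8])}
top jar_tray {'score': 0.73, 'n': 232, 'zt': 18.5, 'mean': array([611.5,   6.6]), 'rect': array([643.2,  17.8, 157.6, 128.3,  84.5]), 'circ': array([643. ,  18.9,  99.6])}
side jar {'score': 0.64, 'n': 47, 'zt': 129.4, 'mean': array([628.5,  18.3]), 'rect': array([628.4,  18.8,  14.8,  34.7,  12.5]), 'circ': array([630.7,  19.4,  17.9])}
side jar_tray {'score': 0.74, 'n': 452, 'zt': 18.8, 'mean': array([639.4,  32.7]), 'rect': array([646.4,  18.4, 162.7, 134.8,  84.4]), 'circ': array([644.3,  21. ,  99.5])}
side_17.2.png
```

Lower it gently to about 2 mm above contact (z 10.2), then creep.

>>> play_rows(
  steps=[
    [-0.3,0,0,-0.05,0,0,0],
    [-0.3,0,0,-0.1,0,0,0],
    [-0.3,0,0,-0.13,0,0,0],
    [-0.3,0,0,-0.142,0,0,0],
    [-0.3,0,0,-0.142,0,0,0],
  ],
)

```text
time_s: 18.12
tcp_pos: [638.9, 17.8, 14.4]
orientation: [0.0, -0.0, 1.0, -0.0]
force: [-0.4, 0.0, 0.1]
width: 0.454
gripper_force: 25.5
```

>>> play_rows(
  steps=[
    [-0.3,0,0,-0.002,0,0,0],
    [-0.3,0,0,-0.004,0,0,0],
    [-0.3,0,0,-0.005,0,0,0],
    [-0.3,0,0,-0.005,0,0,0],
  ],
)

```text
time_s: 18.62
tcp_pos: [638.7, 17.8, 11.7]
orientation: [0.0, -0.0, 1.0, 0.0]
force: [-0.3, 0.1, 0.2]
width: 0.452
gripper_force: 25.5
```

>>> play_rows(
  steps=[
    [-0.3,0,0,-0.002,0,0,0],
    [-0.3,0,0,-0.004,0,0,0],
    [-0.3,0,0,-0.004,0,0,0],
  ],
)

```text
time_s: 19.0
tcp_pos: [638.8, 17.9, 10.3]
orientation: [0.0, -0.0, 1.0, -0.0]
force: [-1.4, 0.6, 4.4]
width: 0.454
gripper_force: 25.9
```

>>> play_rows(
  steps=[
    [0.1,0,0,0,0,0,0],
    [0.4,0,0,0,0,0,0],
    [0.4,0,0,0,0,0,0],
    [0.4,0,0,0.05,0,0,0],
    [0.4,0,0,0.16,0,0,0],
  ],
)

```text
time_s: 19.62
tcp_pos: [636.6, 17.5, 87.6]
orientation: [-0.003, -0.0, 1.0, -0.001]
force: [1.5, -0.2, 0.6]
width: 0.697
gripper_force: 0.0
```

>>> play_rows(
  steps=[
    [0.8,-0.05,0.04,0.04,0,0,0],
    [0.8,-0.15,0.1,0.04,0,0,0.01],
    [0.8,-0.25,0.16,0,0,0,0.023],
    [0.8,-0.35,0.22,-0.04,0,0,0.023],
    [0.8,-0.453,0.248,-0.04,0,0,0.023],
  ],
)

```text
time_s: 20.25
tcp_pos: [409.8, 142.2, 68.4]
orientation: [-0.001, -0.073, 0.997, -0.0]
force: [0.1, 1.3, 0.7]
width: 0.9
gripper_force: 0.0
```

>>> play_rows(
  steps=[
    [0.8,0,0,0,0,0,0],
    [0.8,0,0,0,0,0,0],
  ],
)

```text
time_s: 20.5
tcp_pos: [412.7, 142.3, 70.2]
orientation: [0.001, -0.073, 0.997, 0.0]
force: [0.6, -0.5, 0.7]
width: 0.901
gripper_force: 0.0
```

```bash
python3 look.py top jar blue_box
```

```text
20.5 [412.7 142.3  70.2] [ 7.000e-04 -7.290e-02  9.973e-01  3.000e-04] w 0.9012009072262197 0.0 [ 0.6 -0.5  0.7]
top jar {'score': 0.56, 'n': 152, 'zt': 55.2, 'mean': array([637.1,  17.5]), 'rect': array([637.4,  17.3,  35.8,  33.8,  44.9]), 'circ': array([637.3,  17.4,  18.2])}
top blue_box None
top_20.5.png
side jar {'score': 0.5, 'n': 109, 'zt': 55.0, 'mean': array([638.6,  20.6]), 'rect': array([639.1,  19.2,  35.7,  37. ,  89.5]), 'circ': array([640. ,  20.2,  20.9])}
side blue_box {'score': 0.87, 'n': 580, 'zt': 23.9, 'mean': array([411.1, 146.9]), 'rect': array([412.2, 153.5,  85.9,  78.6,   8.4]), 'circ': array([413.9, 143.7,  49.5])}
```

>>> play_rows(
  steps=[
    [0.8,0,0,-0.06,0,0,0],
    [0.8,0,0,-0.11,0,0,0],
    [0.8,0,0,-0.134,0,0,0],
    [0.8,0,0,-0.134,0,0,0],
    [0.8,0,0,-0.134,0,0,0],
  ],
  squeeze=40,
)

```text
time_s: 21.42
tcp_pos: [412.9, 142.2, 3.5]
orientation: [0.001, -0.072, 0.997, 0.0]
force: [0.0, -0.4, 0.7]
width: 0.902
gripper_force: 0.0
```

>>> play_rows(
  steps=[
    [0,0,0,0,0,0,0],
    [0,0,0,0,0,0,0],
    [0,0,0,0,0,0,0],
    [0,0,0,0,0,0,0],
    [0,0,0,0,0,0,0],
  ],
)

```text
time_s: 22.05
tcp_pos: [412.8, 142.3, 3.6]
orientation: [0.001, -0.073, 0.997, 0.0]
force: [-0.9, 0.1, 6.1]
width: 0.646
gripper_force: 42.6
```

>>> play_rows(
  steps=[
    [0,0,0,0.03,0,0,0],
    [0,0,0,0.1,0,0,0],
    [0,0.04,0.02,0.14,0,0,-0.01],
    [0,0.12,0.08,0.14,0,0,-0.02],
    [0,0.2,0.12,0.14,0,0,-0.032],
  ],
)

```text
time_s: 22.68
tcp_pos: [513.2, 203.0, 73.1]
orientation: [0.0, 0.029, 1.0, 0.0]
force: [0.7, -0.6, -1.0]
width: 0.647
gripper_force: 43.0
```

>>> play_rows(
  steps=[
    [0,0.08,0.06,0,0,0,0],
    [0,0.15,0.1,0,0,0,0],
    [0,0.184,0.12,0,0,0,0],
    [0,0.184,0.12,0,0,0,0],
    [0,0.184,0.12,0,0,0,0],
  ],
)

```text
time_s: 23.3
tcp_pos: [603.3, 261.4, 72.3]
orientation: [-0.001, 0.028, 1.0, -0.0]
force: [-0.4, 0.0, -1.2]
width: 0.643
gripper_force: 43.0
```

```bash
python3 look.py side blue_box box_tray yellow_box
```

```text
23.3 [603.3 261.4  72.3] [-6.000e-04  2.810e-02  9.996e-01 -2.000e-04] w 0.6425747289415299 43.01217019557953 [-0.4  0.  -1.2]
top blue_box {'score': 0.93, 'n': 296, 'zt': 92.2, 'mean': array([579.7, 258.7]), 'rect': array([599.3, 260.8,  56. ,  81.7,  88. ]), 'circ': array([599.9, 260.1,  46.8])}
top box_tray {'score': 0.65, 'n': 295, 'zt': 19.0, 'mean': array([584.2, 245. ]), 'rect': array([603.1, 263.1, 159.5, 128. ,  87.1]), 'circ': array([601.9, 261.9,  99.3])}
top yellow_box {'score': 0.72, 'n': 322, 'zt': 20.4, 'mean': array([358.4, 295.7]), 'rect': array([358.4, 296.1,  39.9,  61. ,  43.6]), 'circ': array([358.3, 295.7,  33.9])}
side blue_box {'score': 0.61, 'n': 419, 'zt': 93.5, 'mean': array([588.2, 261.1]), 'rect': array([599.2, 262. ,  58. ,  75.7,  86.2]), 'circ': array([595.4, 263.4,  41.8])}
side box_tray {'score': 0.65, 'n': 514, 'zt': 18.7, 'mean': array([591.6, 286.7]), 'rect': array([606.6, 263.6, 161.4, 132.4,  86.8]), 'circ': array([604.6, 264.5, 100.7])}
side yellow_box {'score': 0.91, 'n': 417, 'zt': 20.1, 'mean': array([360.4, 299. ]), 'rect': array([361.3, 297.9,  40.7,  62.8,  43.3]), 'circ': array([361. , 297.2,  34.9])}
side_23.3.png
```

>>> play_rows(
  steps=[
    [0,0,0,-0.05,0,0,0],
    [0,0,0,-0.1,0,0,0],
    [0,0,0,-0.122,0,0,0],
    [0,0,0,-0.122,0,0,0],
    [0,0,0,-0.122,0,0,0],
  ],
)

```text
time_s: 24.32
tcp_pos: [605.0, 262.2, 12.9]
orientation: [0.001, 0.028, 1.0, 0.0]
force: [-0.6, 0.3, 0.3]
width: 0.638
gripper_force: 43.0
```

>>> play_rows(
  steps=[
    [0,0,0,-0.003,0,0,0],
    [0,0,0,-0.006,0,0,0],
    [0,0,0,-0.008,0,0,0],
    [0,0,0,-0.008,0,0,0],
  ],
)

```text
time_s: 24.82
tcp_pos: [604.2, 261.9, 7.8]
orientation: [0.0, 0.028, 1.0, 0.0]
force: [-0.4, 0.3, -1.6]
width: 0.645
gripper_force: 43.0
```

>>> play_rows(
  steps=[
    [0,0,0,-0.002,0,0,0],
    [0,0,0,-0.003,0,0,0],
    [0,0,0,-0.003,0,0,0],
  ],
)

```text
time_s: 25.2
tcp_pos: [604.3, 261.9, 7.7]
orientation: [0.0, 0.028, 1.0, 0.0]
force: [-4.9, -1.1, 7.4]
width: 0.647
gripper_force: 44.0
```

>>> play_rows(
  steps=[
    [0.4,0,0,0,0,0,0],
    [0.6,0,0,0,0,0,0],
    [0.6,0,0,0,0,0,0],
    [0.6,0,0,0.05,0,0,0],
    [0.5,0,0,0.14,0,0,0],
  ],
)

```text
time_s: 25.82
tcp_pos: [602.9, 261.1, 74.7]
orientation: [-0.002, 0.028, 1.0, -0.001]
force: [0.9, 0.9, 0.5]
width: 0.752
gripper_force: 0.0
```

>>> play_rows(
  steps=[
    [0.5,-0.1,0.01,0.02,0,0,-0.03],
    [0.5,-0.2,0.03,0.02,0,0,-0.06],
    [0.5,-0.3,0.05,0,0,0,-0.09],
    [0.5,-0.4,0.069,0,0,0,-0.119],
    [0.5,-0.488,0.069,0,0,0,-0.119],
  ],
)

```text
time_s: 26.45
tcp_pos: [411.7, 252.0, 66.9]
orientation: [-0.041, 0.36, 0.932, 0.021]
force: [-0.3, -0.1, -0.1]
width: 0.749
gripper_force: 0.0
```

>>> play_rows(
  steps=[
    [0.5,0,0,0,0,0,0],
    [0.5,0,0,0,0,0,0],
  ],
)

```text
time_s: 26.7
tcp_pos: [413.0, 252.9, 67.4]
orientation: [-0.04, 0.359, 0.932, 0.021]
force: [-0.3, 0.6, -0.6]
width: 0.754
gripper_force: 0.0
```

```bash
python3 look.py top blue_box yellow_box box_tray
```

```text
26.7 [413.  252.9  67.4] [-0.0397  0.3593  0.9321  0.0213] w 0.7541847335674123 0.0 [-0.3  0.6 -0.6]
top blue_box {'score': 0.69, 'n': 617, 'zt': 28.1, 'mean': array([602.4, 260.6]), 'rect': array([602.1, 260.7,  56.7,  85.8,  87.3]), 'circ': array([602.5, 260.2,  48.4])}
top yellow_box {'score': 0.9, 'n': 286, 'zt': 20.1, 'mean': array([356. , 296.1]), 'rect': array([358.3, 295.9,  39.7,  61.7,  43.5]), 'circ': array([357.6, 294.3,  32.5])}
top box_tray {'score': 0.67, 'n': 364, 'zt': 18.6, 'mean': array([603.6, 259.3]), 'rect': array([575.2, 264.4, 158.6, 185.6,  86.4]), 'circ': array([576.7, 263.2, 115. ])}
top_26.7.png
side blue_box {'score': 0.92, 'n': 613, 'zt': 28.5, 'mean': array([603.6, 264.6]), 'rect': array([605.1, 262.4,  58.4,  87. ,  86.5]), 'circ': array([604. , 263.7,  48.1])}
side yellow_box {'score': 0.84, 'n': 421, 'zt': 20.2, 'mean': array([360.3, 299.2]), 'rect': array([360.8, 298.4,  40.2,  62.2,  43.6]), 'circ': array([360.8, 298.7,  34.4])}
side box_tray {'score': 0.9, 'n': 594, 'zt': 19.8, 'mean': array([606.5, 272. ]), 'rect': array([606.1, 264.1, 161.2, 133. ,  86.5]), 'circ': array([605.3, 265.4, 100.2])}
```

Run:
```python
from h import *
from scipy.spatial.transform import Rotation as R
o=manip.get_obs(); print(o['q'].round(3)); w,x,y,z=o['orientation']
M=R.from_quat([x,y,z,w]); print(M.as_matrix().round(3), o['tcp_pos'])
for psi in (44,-136): # desired closing angle
    a=np.radians((psi+90)/2); D=R.from_rotvec(np.pi*np.array([np.cos(a),np.sin(a),0])); print(psi,((D*M.inv()).as_rotvec()/2/np.pi).round(4))
```

```text
[ 0.802  0.258 -0.293 -0.106 -1.014 -3.053]
[[-0.738  0.672 -0.06 ]
 [ 0.668  0.741  0.068]
 [ 0.09   0.01  -0.996]] [412.5446913  252.6547753   66.95049974]
44 [-0.0111 -0.0092 -0.0106]
-136 [ 0.0141 -0.0171  0.4889]
```

View pics/top_26.7.png

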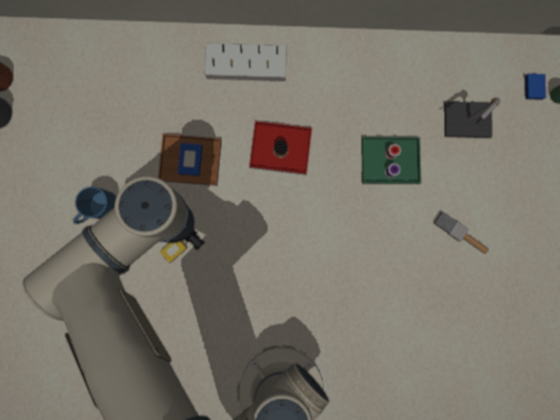

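Joint 6 hit its limit, so I need the half-turn grasp. I'll rotate the other way (+176°).

>>> play_rows(
  steps=[
    [0.5,0,0,0.04,0.014,-0.017,0.489],
    [0.5,0,0,0.04,0.014,-0.017,0.489],
    [0.5,0,0,0.04,0.014,-0.017,0.489],
    [0.5,0,0,0.04,0.014,-0.017,0.489],
    [0.5,0,0,0.04,0.014,-0.017,0.489],
  ],
)

```text
time_s: 27.72
tcp_pos: [412.5, 252.6, 87.0]
orientation: [-0.035, -0.104, 0.994, 0.018]
force: [-0.6, 0.5, -0.4]
width: 0.751
gripper_force: 0.0
```

```bash
cat > rot.py <<'E'
import sys
from h import *
from scipy.spatial.transform import Rotation as R
o=manip.get_obs(); print(o['q'].round(3)); w,x,y,z=o['orientation']
M=R.from_quat([x,y,z,w]); print(o['tcp_pos'].round(1))
a=np.radians((float(sys.argv[1])+90)/2); D=R.from_rotvec(np.pi*np.array([np.cos(a),np.sin(a),0])); r=(D*M.inv()).as_rotvec(); print((r/2/np.pi).round(4), np.degrees(r).round(1))
E
python3 rot.py -136
```

```text
[ 0.816  0.256 -0.245 -0.083 -1.1   -2.139]
[412.5 252.6  87. ]
[ 0.0098 -0.0118  0.3388] [  3.5  -4.3 122. ]
```

>>> play_rows(
  steps=[
    [0.5,-0.05,0.04,0,0.01,-0.012,0.339],
    [0.5,-0.104,0.088,0,0.01,-0.012,0.339],
    [0.5,-0.104,0.088,0,0.01,-0.012,0.339],
    [0.5,-0.104,0.088,0,0.01,-0.012,0.339],
    [0.5,-0.104,0.088,0,0.01,-0.012,0.339],
  ],
)

```text
time_s: 28.35
tcp_pos: [360.3, 296.7, 87.0]
orientation: [-0.022, -0.542, 0.84, 0.012]
force: [0.4, -0.1, 0.7]
width: 0.753
gripper_force: 0.0
```

```bash
python3 rot.py -136
```

```text
[ 0.993  0.22  -0.307 -0.046 -1.075 -1.395]
[360.3 296.7  87. ]
[ 0.0054 -0.0067  0.1897] [ 1.9 -2.4 68.3]
```

>>> play_rows(
  steps=[
    [0.5,0,0,0,0.0054,-0.0067,0.1897],
    [0.5,0,0,0,0.0054,-0.0067,0.1897],
    [0.5,0,0,0,0.0054,-0.0067,0.1897],
    [0.5,0,0,0,0.0054,-0.0067,0.1897],
    [0.5,0,0,0,0.0054,-0.0067,0.1897],
  ],
)

```text
time_s: 28.98
tcp_pos: [360.4, 296.7, 87.0]
orientation: [0.005, 0.863, -0.505, -0.003]
force: [-0.5, -0.5, 0.1]
width: 0.75
gripper_force: 0.0
```

```bash
python3 rot.py -136
```

```text
[ 1.022  0.199 -0.348 -0.006 -1.033 -0.506]
[360.4 296.7  87. ]
[ 0.0011 -0.0014  0.0407] [ 0.4 -0.5 14.7]
```

>>> play_rows(
  steps=[
    [0.5,0,0,0,0.0011,-0.0014,0.0405],
    [0.5,0,0,0,0.0011,-0.0014,0.0405],
    [0.5,0,0,-0.08,0.0011,-0.0014,0.0405],
    [0.5,0,0,-0.12,0.0011,-0.0014,0.0405],
    [0.5,0,0,-0.12,0.0011,-0.0014,0.0405],
  ],
)

```text
time_s: 29.6
tcp_pos: [359.7, 295.6, 25.9]
orientation: [0.002, 0.919, -0.394, -0.0]
force: [0.6, 0.1, 1.6]
width: 0.749
gripper_force: 0.0
```

```bash
python3 rot.py -136; python3 look.py side yellow_box
```

```text
[ 1.026  0.268 -0.446 -0.    -0.861 -0.265]
[359.7 295.6  25.9]
[ 0.0005 -0.0004  0.0012] [ 0.2 -0.1  0.4]
29.6 [359.7 295.6  25.9] [ 2.000e-03  9.190e-01 -3.943e-01 -4.000e-04] w 0.7488213842906741 0.0 [0.6 0.1 1.6]
top yellow_box {'score': 0.66, 'n': 139, 'zt': 20.3, 'mean': array([369.3, 281.9]), 'rect': array([366.9, 282.4,  47.2,  28.1,  42.1]), 'circ': array([369.5, 279.5,  23.7])}
side yellow_box {'score': 0.57, 'n': 399, 'zt': 20.2, 'mean': array([360.3, 299.8]), 'rect': array([360.8, 298.7,  39.1,  61.5,  42.4]), 'circ': array([360.8, 298.6,  34.4])}
side_29.6.png
```

>>> play_rows(
  steps=[
    [0.5,0,0.001,-0.03,0,0,0],
    [0.5,0,0.001,-0.046,0,0,0],
    [0.5,0,0.001,-0.046,0,0,0],
    [0.5,0,0.001,-0.046,0,0,0],
  ],
  squeeze=30,
)

```text
time_s: 30.3
tcp_pos: [360.7, 297.4, 4.6]
orientation: [-0.0, 0.919, -0.394, 0.0]
force: [0.2, -0.6, 0.3]
width: 0.752
gripper_force: 0.0
```

>>> play_rows(
  steps=[
    [-0.3,0,0,0,0,0,0],
    [-0.3,0,0,0,0,0,0],
    [-0.3,0,0,0,0,0,0],
    [-0.3,0,0,0,0,0,0],
    [-0.3,0,0,0,0,0,0],
  ],
)

```text
time_s: 30.92
tcp_pos: [360.7, 297.4, 4.5]
orientation: [-0.0, 0.919, -0.394, 0.0]
force: [-1.1, -0.0, 6.2]
width: 0.458
gripper_force: 30.9
```

```bash
python3 rot.py -93.1
```

```text
[ 1.026  0.299 -0.471  0.    -0.8   -0.266]
[360.7 297.4   4.5]
[-1.000e-04  0.000e+00  1.203e-01] [-0.   0.  43.3]
```

>>> play_rows(
  steps=[
    [-0.3,0,0,0.06,0,0,0],
    [-0.3,0,0,0.16,0,0,0],
    [-0.3,0.05,0,0.2,0,0,0.025],
    [-0.3,0.14,-0.01,0.2,0,0,0.05],
    [-0.3,0.24,-0.03,0.2,0,0,0.075],
  ],
)

```text
time_s: 31.55
tcp_pos: [481.3, 282.2, 104.1]
orientation: [-0.0, 0.986, -0.166, -0.0]
force: [-0.3, -0.1, -1.2]
width: 0.455
gripper_force: 30.6
```

```bash
python3 rot.py -93.1
```

```text
[ 0.811  0.342 -0.104 -0.    -1.126  0.427]
[481.3 282.2 104.1]
[-0.     -0.      0.0444] [-0. -0. 16.]
```

>>> play_rows(
  steps=[
    [-0.3,0.1,-0.02,0,0,0,0.02],
    [-0.3,0.2,-0.04,0,0,0,0.0445],
    [-0.3,0.245,-0.041,0,0,0,0.0445],
    [-0.3,0.245,-0.041,0,0,0,0.0445],
    [-0.3,0.245,-0.041,0,0,0,0.0445],
  ],
)

```text
time_s: 32.17
tcp_pos: [602.1, 261.5, 103.4]
orientation: [0.001, 1.0, -0.03, -0.001]
force: [-0.7, -0.3, 0.1]
width: 0.456
gripper_force: 30.5
```

>>> play_rows(
  steps=[
    [-0.3,0,0,-0.06,0,0,0],
    [-0.3,0,0,-0.08,0,0,0],
    [-0.3,0,0,-0.08,0,0,0],
    [-0.3,0,0,-0.08,0,0,0],
  ],
)

```text
time_s: 32.67
tcp_pos: [603.3, 262.0, 65.3]
orientation: [-0.0, 1.0, -0.03, 0.001]
force: [0.3, 1.0, -0.4]
width: 0.458
gripper_force: 30.5
```

```bash
python3 rot.py -93.1; python3 look.py both yellow_box blue_box
```

```text
[ 6.470e-01  5.520e-01  1.300e-01  1.000e-03 -1.147e+00  8.640e-01]
[603.3 262.   65.3]
[-0.      0.0003  0.0008] [-0.   0.1  0.3]
32.675 [603.3 262.   65.3] [-1.000e-04  9.996e-01 -2.950e-02  9.000e-04] w 0.4580998876473862 30.516698956489563 [ 0.3  1.  -0.4]
top yellow_box {'score': 0.15, 'n': 316, 'zt': 19.0, 'mean': array([588.5, 247.5]), 'rect': array([603.5, 263. , 159.2, 129.3,  87.2]), 'circ': array([600.5, 261.8,  98.5])}
top blue_box {'score': 0.74, 'n': 181, 'zt': 28.0, 'mean': array([574.5, 256.1]), 'rect': array([5.802e+02, 2.622e+02, 4.140e+01, 5.610e+01, 1.000e-01]), 'circ': array([582. , 262. ,  32.6])}
top_32.7.png
side yellow_box {'score': 0.78, 'n': 206, 'zt': 80.9, 'mean': array([591.9, 261.2]), 'rect': array([598.1, 261.8,  38.3,  55. ,  79.3]), 'circ': array([598.7, 261.9,  31.5])}
side blue_box {'score': 0.82, 'n': 514, 'zt': 28.1, 'mean': array([598.5, 269.2]), 'rect': array([604.9, 265.2,  89.6,  58.6,   3.6]), 'circ': array([604.4, 263.1,  48.4])}
side_32.7.png
```

>>> play_rows(
  steps=[
    [-0.3,0.001,0,-0.03,0,0,0],
    [-0.3,0.001,0,-0.05,0,0,0],
    [-0.3,0.001,0,-0.063,0,0,0],
    [-0.3,0.001,0,-0.063,0,0,0],
    [-0.3,0.001,0,-0.063,0,0,0],
  ],
)

```text
time_s: 33.6
tcp_pos: [603.6, 261.6, 32.7]
orientation: [0.0, 1.0, -0.03, 0.0]
force: [-0.1, -0.4, -0.9]
width: 0.456
gripper_force: 30.5
```

```bash
python3 look.py side yellow_box blue_box
```

```text
33.6 [603.6 261.6  32.7] [ 2.000e-04  9.996e-01 -2.980e-02  2.000e-04] w 0.4564569122039858 30.51446557044983 [-0.1 -0.4 -0.9]
top yellow_box None
top blue_box {'score': 0.63, 'n': 52, 'zt': 33.0, 'mean': array([577.9, 250.7]), 'rect': array([593.5, 244.9,  41.5,  86.4,  53.8]), 'circ': array([603.1, 257.9,  43.4])}
side yellow_box None
side blue_box {'score': 0.57, 'n': 257, 'zt': 28.0, 'mean': array([592. , 274.7]), 'rect': array([605.3, 267.7,  89.5,  56.6,   5.1]), 'circ': array([603.8, 264.2,  48.3])}
side_33.6.png
```

>>> play_rows(
  steps=[
    [-0.3,0,0,-0.002,0,0,0],
    [-0.3,0,0,-0.004,0,0,0],
    [-0.3,0,0,-0.005,0,0,0],
    [-0.3,0,0,-0.005,0,0,0],
  ],
)

```text
time_s: 34.4
tcp_pos: [603.4, 261.6, 30.6]
orientation: [0.0, 1.0, -0.03, 0.0]
force: [-1.8, -0.1, 5.2]
width: 0.456
gripper_force: 31.1
```

```bash
python3 -c "
import cv2
i=cv2.imread('pics/side_33.6.png')[200:320,110:260]; cv2.imwrite('pics/c.png',cv2.resize(i,None,fx=4,fy=4,interpolation=2))"
```

```text
(no output)
```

View pics/c.png

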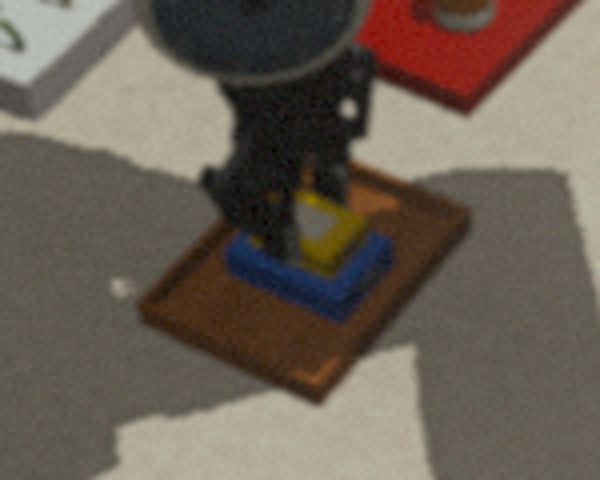

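The crop shows the yellow box at (325,230), aligned just above the blue one and level. The arm is now in contact at 5 N, so I'll release, rise and back away.

>>> play_rows(
  steps=[
    [0.1,0,0,0,0,0,0],
    [0.4,0,0,0,0,0,0],
    [0.4,0,0,0,0,0,0],
    [0.4,0,0,0.05,0,0,0],
    [0.4,0,0,0.16,0,0,0],
  ],
)

```text
time_s: 35.02
tcp_pos: [601.6, 260.6, 107.8]
orientation: [0.002, 1.0, -0.03, -0.003]
force: [0.0, 1.3, 0.4]
width: 0.701
gripper_force: 0.0
```

>>> play_rows(
  steps=[
    [0.5,-0.1,-0.1,0.1,0,0,0],
    [0.5,-0.2,-0.2,0.15,0,0,0],
    [0.5,-0.3,-0.3,0.2,0,0,0],
    [0.5,-0.4,-0.4,0.2,0,0,0],
    [0.5,-0.4,-0.5,0.2,0,0,0],
  ],
)

```text
time_s: 35.65
tcp_pos: [415.4, 41.8, 208.1]
orientation: [-0.0, 1.0, -0.029, 0.001]
force: [2.8, -0.4, 0.7]
width: 0.749
gripper_force: 0.0
```

>>> play_rows(
  steps=[
    [0.5,0,0,0,0,0,0],
    [0.5,0,0,0,0,0,0],
    [0.5,0,0,0,0,0,0],
  ],
)

```text
time_s: 36.02
tcp_pos: [417.2, 43.4, 206.8]
orientation: [0.0, 1.0, -0.029, -0.0]
force: [-0.4, -0.0, 0.5]
width: 0.752
gripper_force: 0.0
```

```bash
python3 look.py both yellow_box blue_box jar red_spool purple_spool mug brush; ls pics
```

```text
36.025 [417.2  43.4 206.8] [ 4.000e-04  9.996e-01 -2.950e-02 -3.000e-04] w 0.7524528488812223 0.0 [-0.4 -0.   0.5]
top yellow_box {'score': 0.69, 'n': 299, 'zt': 45.9, 'mean': array([599.8, 259.3]), 'rect': array([600.5, 259.6,  38. ,  60.3,  83.9]), 'circ': array([601.1, 259.7,  32.2])}
top blue_box {'score': 0.59, 'n': 248, 'zt': 28.0, 'mean': array([601.5, 256.7]), 'rect': array([602.3, 261. ,  56.5,  86.3,  88.2]), 'circ': array([602.4, 261.3,  47.7])}
top jar {'score': 0.74, 'n': 149, 'zt': 55.6, 'mean': array([636.9,  17.4]), 'rect': array([637. ,  17.1,  35.4,  34. ,  49.1]), 'circ': array([637.4,  17.3,  18.5])}
top red_spool {'score': 0.58, 'n': 106, 'zt': 48.1, 'mean': array([ 638.4, -285. ]), 'rect': array([ 638.8, -285.1,   28.1,   31.6,   35.2]), 'circ': array([ 638.8, -285.4,   16.1])}
top purple_spool {'score': 0.49, 'n': 102, 'zt': 48.0, 'mean': array([ 585.4, -283.9]), 'rect': array([ 5.855e+02, -2.837e+02,  2.730e+01,  3.010e+01,  4.000e-01]), 'circ': array([ 585.2, -284.1,   15.4])}
top mug {'score': 0.85, 'n': 206, 'zt': 82.9, 'mean': array([474.5, 489.3]), 'rect'
[... 707 characters left out ...]
3]), 'rect': array([ 637.9, -280.2,   21.3,   30.1,   58. ]), 'circ': array([ 637.6, -280.6,   15.1])}
side purple_spool None
side mug {'score': 0.96, 'n': 392, 'zt': 83.4, 'mean': array([477. , 492.2]), 'rect': array([477. , 491. ,  77.9,  78.9,  58.8]), 'circ': array([477.1, 490.3,  41.1])}
side brush {'score': 0.89, 'n': 235, 'zt': 21.4, 'mean': array([ 429.8, -462.7]), 'rect': array([ 423.5, -476.1,  158. ,   46.4,   59.8]), 'circ': array([ 427.3, -478.1,   79.6])}
side_36.0.png
c.png
side0.png
side_11.2.png
side_17.2.png
side_23.3.png
side_29.6.png
side_32.7.png
side_33.6.png
side_36.0.png
side_4.9.png
top0.png
top_14.1.png
top_20.5.png
top_26.7.png
top_32.7.png
top_36.0.png
top_8.2.png
```

```bash
python3 - <<'E'
from h import *
for n in('top','side'):
  A=[]
  for i in range(6):
    p=manip.read_camera(n)
    y=top_of(p,'yellow_box',4)['rect']; b=top_of(p,'blue_box',4)['rect']
    f=lambda r:[r[0],r[1],max(r[2:4]),min(r[2:4]),(r[4]+(90 if r[2]<r[3] else 0))]
    A.append(f(y)+f(b))
  print(n,np.median(A,0).round(1),np.std(A,0).round(1))
  u,v=((160,130) if n=='top' else (140,225)); c=p['pixels'][v:v+75,u:u+100,::-1]
  cv2.imwrite(f'pics/f_{n}.png',cv2.resize(c,None,fx=6,fy=6,interpolation=2))
E
python3 -c "
import cv2,numpy as np
cv2.imwrite('pics/f.png',cv2.resize(np.hstack([cv2.imread('pics/f_top.png'),cv2.imread('pics/f_side.png')]),(800,300)))"
```

```text
top [600.8 260.4  59.4  39.2 176.  602.7 260.8  84.   55.4 177.2] [0.5 0.3 1.3 0.3 0.8 0.4 0.6 0.9 0.9 1.2]Traceback (most recent call last):
  File "<stdin>", line 6, in <module>
TypeError: 'NoneType' object is not subscriptable
[ WARN:0@0.034] global loadsave.cpp:275 findDecoder imread_('pics/f_side.png'): can't open/read file: check file path/integrity
Traceback (most recent call last):
ValueError: all the input arrays must have same number of dimensions, but the array at index 0 has 3 dimension(s) and the array at index 1 has 1 dimension(s)
```

View pics/top_36.0.png

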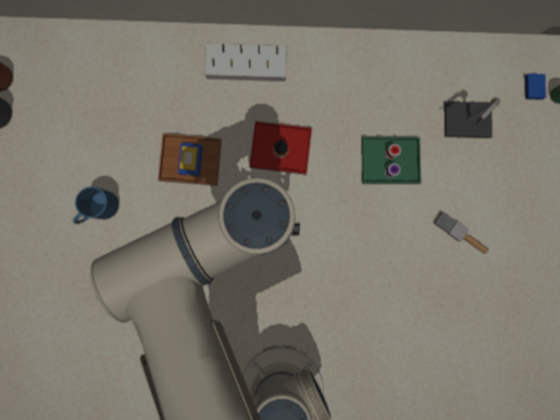

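The final top view shows everything in place. The boxes are stacked at (190,159), the jar is at (281,148), and the spools are at (395,150) and (394,170). The mug and brush haven't moved. The yellow box is within about 2 mm and 1° of centred on the blue one. Handing in.

```bash
python3 -c "
from cell import manip
print(manip.hand_in())"
```

```text
the job is handed in; nothing more can be done
None
```

The job is handed in at about 37 s of the 125 s: both spools stand in the green tray, the jar stands in the red tray, and the yellow box lies on the blue box in the wooden tray, about 2 mm and 1° off centre; joint 6 briefly reached its range limit (read −3.053 against −3.05) while reaching for the yellow box, and no verdict came back.

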